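Set the stock tags on the brass bar board

TASK

Each bin of brass bars on the goldsmith's board has a hinged tag in front of it, green on one face and red on the other. With your fingertips, push over the tags that are wrong, so that the tags of the two full bins lie fully over with the green face up and the tags of the other two bins, nearly empty and empty, lie fully over with the red face up. Grip and lift nothing, and leave the bins, jar, brick and mould where they stand.

Things in the scene. Friction and masses are not known exactly. Their poses are not given: they have to be found in the camera images.
- board: grey board fixed to the bench, 250 x 540 x 12 mm, origin at the centre of its underside, its x axis pointing from the tag row to the bin row, its y axis along the rows. It carries four places 130 mm apart along y; each place has one tag stand and, 118 mm beyond it (+x of the board), one bin. Which tag and which bin stand at which place changes each time. Board turned by at most 0.15 rad
- tag_a (a joint): hinge angle (rad) of tag a: 0 = leaf upright, +0.87 = leaning fully to the stand's -y side (right, seen from the robot) with its GREEN face upward, -0.87 = leaning fully to the +y side (left) with its RED face upward. Swings freely on a nearly frictionless hinge; past upright it falls over by its own weight (30 g) onto its stop
- tag_a_hinge (a point): centre of the hinge axis of tag a, 35 mm above the board's top; fixed; axes as the board's, hinge line along x. The leaf is 50 mm wide along x, 4 mm thick, and reaches 55 mm from the hinge; at rest its free edge is 42 mm to the side of the hinge and 35 mm above it. Stand: dark steel, 76 mm (x) by 50 mm (y), two ears up to 9 mm above the hinge line, at either end of the leaf
- tag_a_tip (a point): middle of the free edge of the leaf of tag a; moves with the leaf
- tag_b (a joint): hinge angle (rad) of tag b: 0 = leaf upright, +0.87 = leaning fully to the stand's -y side (right, seen from the robot) with its GREEN face upward, -0.87 = leaning fully to the +y side (left) with its RED face upward. Swings freely on a nearly frictionless hinge; past upright it falls over by its own weight (30 g) onto its stop
- tag_b_hinge (a point): centre of the hinge axis of tag b, 35 mm above the board's top; fixed; axes as the board's, hinge line along x. The leaf is 50 mm wide along x, 4 mm thick, and reaches 55 mm from the hinge; at rest its free edge is 42 mm to the side of the hinge and 35 mm above it. Stand: dark steel, 76 mm (x) by 50 mm (y), two ears up to 9 mm above the hinge line, at either end of the leaf
- tag_b_tip (a point): middle of the free edge of the leaf of tag b; moves with the leaf
- tag_c (a joint): hinge angle (rad) of tag c: 0 = leaf upright, +0.87 = leaning fully to the stand's -y side (right, seen from the robot) with its GREEN face upward, -0.87 = leaning fully to the +y side (left) with its RED face upward. Swings freely on a nearly frictionless hinge; past upright it falls over by its own weight (30 g) onto its stop
- tag_c_hinge (a point): centre of the hinge axis of tag c, 35 mm above the board's top; fixed; axes as the board's, hinge line along x. The leaf is 50 mm wide along x, 4 mm thick, and reaches 55 mm from the hinge; at rest its free edge is 42 mm to the side of the hinge and 35 mm above it. Stand: dark steel, 76 mm (x) by 50 mm (y), two ears up to 9 mm above the hinge line, at either end of the leaf
- tag_c_tip (a point): middle of the free edge of the leaf of tag c; moves with the leaf
- tag_d (a joint): hinge angle (rad) of tag d: 0 = leaf upright, +0.87 = leaning fully to the stand's -y side (right, seen from the robot) with its GREEN face upward, -0.87 = leaning fully to the +y side (left) with its RED face upward. Swings freely on a nearly frictionless hinge; past upright it falls over by its own weight (30 g) onto its stop
- tag_d_hinge (a point): centre of the hinge axis of tag d, 35 mm above the board's top; fixed; axes as the board's, hinge line along x. The leaf is 50 mm wide along x, 4 mm thick, and reaches 55 mm from the hinge; at rest its free edge is 42 mm to the side of the hinge and 35 mm above it. Stand: dark steel, 76 mm (x) by 50 mm (y), two ears up to 9 mm above the hinge line, at either end of the leaf
- tag_d_tip (a point): middle of the free edge of the leaf of tag d; moves with the leaf
- bin_full_1: open blue bin 88 x 82 x 34 mm, loose on the board beyond its tag (same place along the board's y), origin at the centre of its underside; FULL: packed with two layers of brass bars, nearly to the rim (0.9 kg)
- bin_full_2: open blue bin 88 x 82 x 34 mm, loose on the board beyond its tag (same place along the board's y), origin at the centre of its underside; FULL: packed with two layers of brass bars, nearly to the rim (0.9 kg)
- bin_low: open blue bin 88 x 82 x 34 mm, loose on the board beyond its tag (same place along the board's y), origin at the centre of its underside; NOT full: a single brass bar on its floor (0.2 kg)
- bin_empty: open blue bin 88 x 82 x 34 mm, loose on the board beyond its tag (same place along the board's y), origin at the centre of its underside; NOT full: empty (0.12 kg)
- flux_jar: bystander: jar, 54 mm across, 75 mm high, loose on the bench to the left of the board; origin at the centre of its underside
- firebrick: bystander: pale refractory brick 114 x 64 x 32 mm, loose on the bench to the right of the board; origin at the centre of its underside
- ingot_mould: bystander: dark steel bar mould 34 x 110 x 16 mm, loose on the bench beyond the bins; origin at the centre of its underside
There are look-alikes about, which are no part of the job. Leave any orange look-alike of the bin_low alone. Leave any turquoise look-alike of the bin_full_1 alone.

How it is judged (in metres and radians):
At the end, for the whole second after the job is handed in: The tag in front of each full bin leans fully to its green side (hinge angle above 0.75 rad), the tag in front of each of the other bins leans fully to its red side (below -0.75 rad), and all tags are at rest (under 0.2 rad/s) ((((horizontal distance between tag_a_hinge and bin_full_1 below 0.145 m or horizontal distance between tag_a_hinge and bin_full_2 below 0.145 m) and value of joint tag_a above 0.75 rad) or ((horizontal distance between tag_a_hinge and bin_low below 0.145 m or horizontal distance between tag_a_hinge and bin_empty below 0.145 m) and value of joint tag_a below -0.75 rad)) and velocity of joint tag_a between -0.2 and 0.2 rad/s and (((horizontal distance between tag_b_hinge and bin_full_1 below 0.145 m or horizontal distance between tag_b_hinge and bin_full_2 below 0.145 m) and value of joint tag_b above 0.75 rad) or ((horizontal distance between tag_b_hinge and bin_low below 0.145 m or horizontal distance between tag_b_hinge and bin_empty below 0.145 m) and value of joint tag_b below -0.75 rad)) and velocity of joint tag_b between -0.2 and 0.2 rad/s and (((horizontal distance between tag_c_hinge and bin_full_1 below 0.145 m or horizontal distance between tag_c_hinge and bin_full_2 below 0.145 m) and value of joint tag_c above 0.75 rad) or ((horizontal distance between tag_c_hinge and bin_low below 0.145 m or horizontal distance between tag_c_hinge and bin_empty below 0.145 m) and value of joint tag_c below -0.75 rad)) and velocity of joint tag_c between -0.2 and 0.2 rad/s and (((horizontal distance between tag_d_hinge and bin_full_1 below 0.145 m or horizontal distance between tag_d_hinge and bin_full_2 below 0.145 m) and value of joint tag_d above 0.75 rad) or ((horizontal distance between tag_d_hinge and bin_low below 0.145 m or horizontal distance between tag_d_hinge and bin_empty below 0.145 m) and value of joint tag_d below -0.75 rad)) and velocity of joint tag_d between -0.2 and 0.2 rad/s); the robot touches nothing.
It fails at once if a bin is pushed away or lifted (moved more than 20 mm) (distance of any of bin_full_1, bin_full_2, bin_low, bin_empty from where it was at the start of the episode above 0.02 m).
It fails at once if the jar, brick or mould is pushed away or lifted (moved more than 25 mm) (distance of any of flux_jar, firebrick, ingot_mould from where it was at the start of the episode above 0.025 m).
It fails at once if a bin, the jar, brick or mould is tipped (more than 0.35 rad) (angle between any of bin_full_1, bin_full_2, bin_low, bin_empty, flux_jar, firebrick, ingot_mould's own z axis and vertical above 0.35 rad).
It also fails if it takes over 48 s, if anything falls off the work surface, if the arm or the gripper's body presses on something with over 40 N, if the wrist force passes 120 N, or if a joint passes its speed limit or range.

ROBOT

A 6-joint arm with a two-finger parallel gripper is mounted at the origin on the work surface. World frame = base frame: x ahead of the robot, y to its left, z up, the work surface at z = 0. Lengths are in mm, angles in rad, forces in N, time in s.
With the tool pointing down it reaches from about 425 to 950 mm from the base axis. Payload 3.5 kg.
Tool frame: the origin (TCP) lies on the mounting face of the last link; the fingertips stand 173 mm ahead of it and the grasp point (between the pads) lies 155 mm ahead of it (hold_point_z is the distance from the TCP to the grasp point, in mm); z points along the fingers, y is the direction in which the jaws open and shut (so a half turn about z gives the same grasp; the last joint's range is limited). The gripper opens to 85 mm and grips with 20 to 120 N. Pads are 22 mm wide; open, the fingers measure 114 mm over their backs; the gripper's body (76 mm by 85 mm) begins 54 mm behind the grasp point. The pads swing forward as they close: fully open they stand 13 mm farther back than shut.
Start: joints at [0.999, 0.286, 1.577, -0, 1.279, -0.15], TCP at [276.311, 615.841, 404.725] pointing down, gripper open.
Joint ranges: [-2.77, 2.77], [-0.9, 2.22], [0.21, 2.48], [-1.53, 4.67], [0.24, 2.81], [-2.84, 2.84]. Speed limits (rad/s): [2.79, 2.79, 3.14, 3.14, 3.14, 3.14].

INTERFACE

Orientations are given as a rotation vector (axis times angle).
In Python, from rig import * gives the robot as it stands.
- The arm moves only by the tool drive_tool, never from a script. Its argument "increments" is one flat list of numbers, 4 for each row, row after row: the shift along the tool's x, y, z in units of 0.025 m (1.0 is 0.025 m), then the turn about the tool's z in units of 6 degrees (1.0 is 6 degrees). In form: [dx, dy, dz, yaw, dx, dy, dz, yaw, ...]. A call has exactly 10 rows; each row shifts and turns the pose as measured when the row begins, along the tool's axes as they then stand; what a row does not reach is not made up. A row lasts 1/12 s, in which the tool goes at most 41.7 mm and 7.16 degrees, less where a joint would pass 70% of its speed; a pose out of reach is approached as far as the arm can. A call with a number of a shift or a turn outside -1 to 1 is refused whole. A call with a gripper value outside its range is refused whole. "jaw" is the gripper command: -1 is shut, 1 is fully open, values between are in proportion, set as the call begins (left out, the last holds). The fingers move at their own pace and stop on an object; the grip force is fixed at half the most. Time passes only in rows, so rows that do not move let the fingers close, or fill a call up. It gives the time, the measured TCP pose, the force and the opening at its end, in the units of the state.
- state(): the state, without advancing time (a new reading comes with each control period).
- camera(name): name is "scene" or "top" or "wrist"; returns a dict with "color" (480x640x3 uint8, blue, green, red), "z_map" (480x640 float32, mm along the optical axis (not along the pixel's ray), 0 where there is no reading), "vertical_fov" (degrees; the focal length in pixels is half the picture's height over the tangent of half this angle, whatever the lens; pixels are square), "cx", "cy" (the principal point, pixels), "rvec" (rotation vector, rad) and "tvec" (3), from world to camera coordinates, as OpenCV has them. Camera axes: x right, y down, z forward; pixel columns grow to the right and rows downward; lengths in mm; the calibration is good to about 2 mm. A picture is of the moment at which its call begins.
- sign_off(): hands the job in, once; it reports no verdict.
Trained networks look in the newest picture that a camera, given by its name, has taken for a name from the list of things; names that differ only in an ending like _2 or _b are one class to them, and where a whole thing is asked for, a point or a joint stands for the part that bears it (a point fixed in the world has none). Each returns a list of dicts, best first, with "conf" (0 to 1); they miss things now and then, are a little off and sometimes report something else, mostly with a low value. They report only what shows in the picture. A call takes as long as a camera call. They do not tell look-alikes from the thing itself.
- search_frame(camera, label): "box" ([left, top, right, bottom] in pixels, round what is visible of it).
- spot_point(camera, label): "point" ([row, column] in pixels: a listed point, or the origin of a listed thing).
The state is a dict: "t": time; "joints": joint angles; "qd": joint speeds; "joint_efforts": joint torques, N m; "position": TCP position; "eef_rot": TCP orientation; "wrist_force": force on the tool from outside, world axes, zero at the start; "ft_torque": the same for the moment, N m; "grip_width": finger opening in mm.
Only numpy, scipy, OpenCV 4.12 (cv2) and the standard library are available. Lean on these libraries where they do the work, as an engineer would, in place of code of your own. Each camera call takes 0.05 s, during which the arm holds its last target.

## Working session

There is one attempt and no reset: what is moved stays moved. The work goes in short steps, Python scripts to look and compute and a tool call to move; the robot and the scene stay as the last step left them, time stands still between calls to the robot, and variables do not carry over. Pictures are saved under pics/ and viewed, and the job is handed in when it is done.

Besides the shell and the picture viewer there is one more tool, called after "Call:" in YAML: its name, and indented under it one key for each argument. drive_tool: Moves the arm, as the interface text tells. Its arguments: {"type":"object","properties":{"increments":{"type":"array","items":{"type":"number"}},"jaw":{"type":"number"}},"required":["increments"]}

```bash
mkdir -p pics; ls; python3 - <<'E'
from rig import *
import cv2
s=state();print(s['t'],s['position'],s['eef_rot'],s['grip_width'])
for n in ['scene','top']:
    c=camera(n);cv2.imwrite(f'pics/{n}0.png',c['color'])
    print(n,c['vertical_fov'],c['cx'],c['cy'],c['rvec'],c['tvec'])
E
```

```text
pics
0.0 [276.16154065 615.63492902 403.28644081] [-0.65744538 -3.07112077  0.00359161] 85.43182675290514
scene 47.96572488179509 312.92080179760444 244.08911076272136 [ 0.66849414  2.77893253 -0.87096218] [ 553.87927893 -182.59989954 1372.85009848]
top 53.69482525650851 324.23483309509464 243.0802448722031 [ 2.15521923 -2.20068849  0.07933906] [  11.13927215  609.64987289 1107.25229373]
```

View pics/scene0.png

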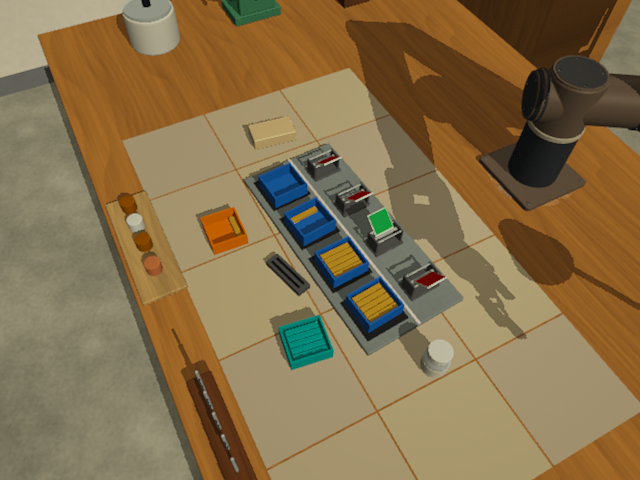

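View pics/top0.png

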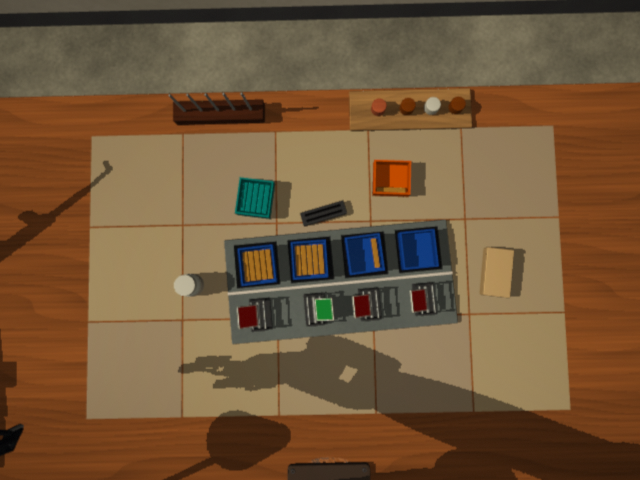

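```bash
cat > h.py <<'E'
from rig import *
import cv2, numpy as np
def K(c):
    f=240/np.tan(np.radians(c['vertical_fov']/2)); return f
def px2w(c,r,col,z=None):
    f=K(c); R=cv2.Rodrigues(np.array(c['rvec']))[0]; t=np.array(c['tvec']).ravel()
    d=np.array([(col-c['cx'])/f,(r-c['cy'])/f,1.])
    o=-R.T@t; dw=R.T@d
    if z is None: return o+dw*c['z_map'][int(round(r)),int(round(col))]
    return o+dw*(z-o[2])/dw[2]
E
python3 - <<'E'
from h import *
for n,b in [('top',(220,210,470,350)),('scene',(240,140,470,350))]:
    c=camera(n)
    for l in ['tag_a','tag_a_hinge','tag_a_tip','bin_full_1','bin_low','flux_jar']:
        for d in spot_point(n,l)[:6]:
            if d['conf']>.3: 
                r,q=d['point']; print(n,l,round(d['conf'],2),np.round([r,q]),np.round(px2w(c,r,q)), np.round(px2w(c,r,q,47)))
    x=c['color'][b[1]:b[3],b[0]:b[2]]
    k=780/x.shape[1]; k=min(k,590/x.shape[0])
    cv2.imwrite(f'pics/{n}z.png',cv2.resize(x,None,fx=k,fy=k,interpolation=cv2.INTER_CUBIC))
    # colored pixels cloud
    f=K(c);h=c['color'].astype(int)
    for nm,m in [('g',(h[...,1]>120)&(h[...,0]<110)&(h[...,2]<90)),('r',(h[...,2]>70)&(h[...,1]<30)&(h[...,0]<40))]:
        k,lab,st,ce=cv2.connectedComponentsWithStats(m.astype(np.uint8))
        for i in range(1,k):
            if st[i,4]<20: continue
            rr,cc=np.where(lab==i)
            P=np.array([px2w(c,a,b2) for a,b2 in zip(rr,cc)]); 
            if b[0]<ce[i][0]<b[2] and b[1]<ce[i][1]<b[3]:
                u,s,v=np.linalg.svd(P-P.mean(0)); print(n,nm,ce[i].round(),st[i,4],P.mean(0).round(),'mn',np.percentile(P,3,0).round(),'mx',np.percentile(P,97,0).round(),'nrm',v[2].round(2))
E
```

```text
Traceback (most recent call last):
ValueError: it knows: bin_empty, bin_full, bin_low, board, firebrick, flux_jar, ingot_mould, tag_a_hinge, tag_a_tip, tag_b_hinge, tag_b_tip, tag_c_hinge, tag_c_tip, tag_d_hinge, tag_d_tip
```

```bash
cat > look.py <<'E'
from h import *
import sys
tag=sys.argv[1]
for n,b in [('top',(220,210,470,350)),('scene',(240,140,470,350))]:
    c=camera(n)
    for l in ['tag_a_hinge','tag_b_hinge','tag_a_tip','board','bin_full','bin_low','bin_empty','flux_jar'][:8 if tag=='1' else 0]:
        for d in spot_point(n,l)[:6]:
            if d['conf']>.3: 
                r,q=d['point']; print(n,l,round(d['conf'],2),np.round([r,q]),np.round(px2w(c,r,q)), np.round(px2w(c,r,q,47)))
    x=c['color'][b[1]:b[3],b[0]:b[2]]
    k=780/x.shape[1]; k=min(k,590/x.shape[0])
    cv2.imwrite(f'pics/{n}z{tag}.png',cv2.resize(x,None,fx=k,fy=k,interpolation=cv2.INTER_CUBIC))
    h=c['color'].astype(int)
    for nm,m in [('g',(h[...,1]>120)&(h[...,0]<110)&(h[...,2]<90)),('r',(h[...,2]>70)&(h[...,1]<30)&(h[...,0]<40))]:
        k,lab,st,ce=cv2.connectedComponentsWithStats(m.astype(np.uint8))
        for i in range(1,k):
            if st[i,4]<20: continue
            rr,cc=np.where(lab==i)
            P=np.array([px2w(c,a,b2) for a,b2 in zip(rr,cc)]); 
            if b[0]<ce[i][0]<b[2] and b[1]<ce[i][1]<b[3]:
                u,s,v=np.linalg.svd(P-P.mean(0)); print(n,nm,ce[i].round(),st[i,4],P.mean(0).round(),'mn',np.percentile(P,3,0).round(),'mx',np.percentile(P,97,0).round(),'nrm',v[2].round(2))
E
python3 look.py 1
```

```text
top tag_b_hinge 0.62 [312. 258.] [450. 154.  48.] [450. 154.  47.]
top tag_a_tip 0.92 [307. 332.] [461. -16.  84.] [459. -16.  47.]
top board 0.83 [281. 341.] [518. -40.  13.] [518. -39.  47.]
top board 0.31 [257. 358.] [ 520.   -8. 1152.] [575. -80.  47.]
top bin_full 0.82 [267. 257.] [556. 157.  38.] [556. 155.  47.]
top bin_full 0.67 [261. 309.] [566.  35.  38.] [566.  34.  47.]
top bin_full 0.63 [197. 255.] [722. 161.  32.] [720. 159.  47.]
top bin_low 0.85 [254. 359.] [582. -84.  13.] [580. -81.  47.]
top bin_low 0.82 [182. 387.] [ 760. -158.    2.] [ 751. -152.   47.]
top bin_low 0.61 [309. 353.] [452. -67.  17.] [454. -66.  47.]
top bin_low 0.42 [252. 412.] [ 583. -211.   18.] [ 582. -206.   47.]
top bin_empty 0.76 [252. 416.] [ 584. -220.   15.] [ 583. -214.   47.]
top flux_jar 0.57 [282. 194.] [524. 296.  76.] [524. 304.  47.]
top g [324. 309.] 284 [457.   3.  69.] mn [436. -12.  55.] mx [477.  18.  83.] nrm [-0.04  0.65  0.75]
top r [419. 300.] 226 [ 472. -212.   79.] mn [ 452. -229.   57.] mx [ 493. -198.   84.] nrm [ 0.02 -0.98  0.19]
top r [362. 306.] 256 [463. -83.  78.
[... 945 characters left out ...]
91. -210.   14.] [ 602. -184.   47.]
scene bin_empty 0.58 [276. 286.] [692.   7.  17.] [699.  24.  47.]
scene flux_jar 0.96 [368. 432.] [541. 331.  42.] [542. 332.  47.]
scene g [380. 221.] 348 [462.   7.  76.] mn [438. -14.  54.] mx [478.  18.  82.] nrm [ 0.85 -0.51 -0.12]
scene g [302. 322.] 34 [715. 128.  29.] mn [687. 124.  24.] mx [746. 132.  33.] nrm [ 0.14  0.94 -0.31]
scene r [328. 159.] 44 [ 472. -216.   66.] mn [ 449. -228.   55.] mx [ 491. -203.   77.] nrm [-0.02  0.66 -0.75]
scene r [358. 195.] 78 [469. -76.  79.] mn [443. -99.  54.] mx [482. -70.  80.] nrm [ 0.05  0.81 -0.59]
scene r [430. 279.] 187 [444. 175.  68.] mn [425. 160.  54.] mx [464. 190.  81.] nrm [ 0.04 -0.66  0.75]
```

View pics/topz1.png

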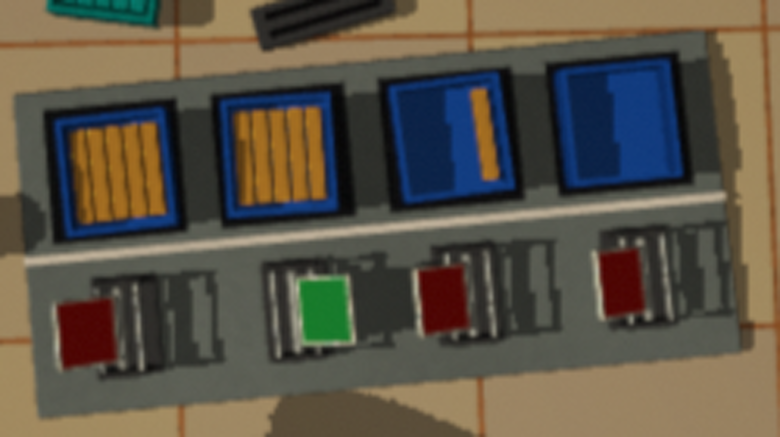

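View pics/scenez1.png

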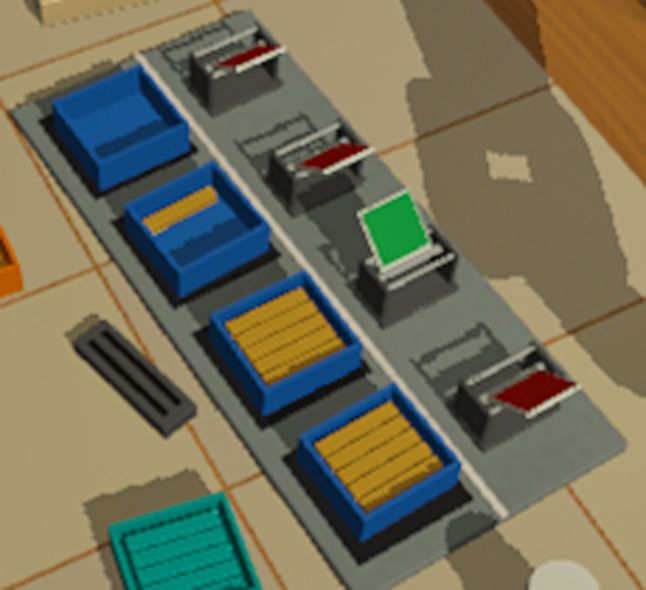

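Only the leftmost tag (beside the jar, in front of a full bin) is wrong: it shows red. The other three are right and lie fully over. In the top picture they sit at about (324,309) green, (362,306) red and (419,300) red. I'll close the jaws, turn the tool to the board's axes, and come in from the left of that tag.

Call:
drive_tool:
  increments: [0,0,0.3,-0.94,0,0,0.3,-0.94,0,0,0.3,-0.94,0,0,0.3,-0.94,0,0,0.3,-0.94,0,0,0.3,0,0,0,0.3,0,0,0,0.3,0,0,0,0,0,0,0,0,0]
  jaw: -1

```text
t: 1.88
position: [276.5, 616.2, 342.7]
eef_rot: [-0.136, 3.137, 0.004]
wrist_force: [-0.2, -0.6, -0.1]
grip_width: -0.0
```

```bash
cat > go.py <<'E'
from h import *
import sys
s=state();R=cv2.Rodrigues(np.array(s['eef_rot']))[0];p=np.array(s['position'])
print(s['t'],p.round(1),s['grip_width'],np.array(s['wrist_force']).round(1));print(R.round(3))
g=np.array([float(v) for v in sys.argv[1:4]]); print('units',(R.T@(g-p)/25).round(2))
E
python3 go.py 440 245 250
```

```text
1.8833 [276.5 616.2 342.7] -0.04079560831881656 [-0.2 -0.6 -0.1]
[[-0.996 -0.086  0.002]
 [-0.086  0.996  0.002]
 [-0.002  0.002 -1.   ]]
units [ -5.23 -15.37   3.68]
```

Call:
drive_tool:
  increments: [-0.5,-1,0.1,0,-0.5,-1,0.1,0,-0.5,-1,0.1,0,-0.5,-1,0.1,0,-0.5,-1,0.1,0,-0.5,-1,0.1,0,-0.5,-1,0.1,0,-0.5,-1,0.1,0,-0.5,-1,0.1,0,-0.5,-1,0.1,0]

```text
t: 2.72
position: [425.7, 373.6, 322.2]
eef_rot: [-0.137, 3.127, 0.02]
wrist_force: [0.9, -0.4, -0.7]
grip_width: -0.1
```

```bash
python3 go.py 440 240 248
```

```text
2.7167 [425.7 373.6 322.2] -0.06673420697852377 [ 0.9 -0.4 -0.7]
[[-0.996 -0.088  0.011]
 [-0.088  0.996  0.013]
 [-0.012  0.012 -1.   ]]
units [-0.07 -5.41  2.9 ]
```

Call:
drive_tool:
  increments: [0,-0.7,0.35,0,0,-0.7,0.35,0,0,-0.7,0.35,0,0,-0.7,0.35,0,0,-0.7,0.35,0,0,-0.7,0.35,0,0,-0.6,0.35,0,0,-0.5,0.35,0,0,0,0.1,0,0,0,0,0]

```text
t: 3.55
position: [444.2, 232.8, 253.3]
eef_rot: [-0.11, 3.111, 0.029]
wrist_force: [0.8, 1.3, 0.6]
grip_width: -0.1
```

```bash
python3 go.py 443 132 246; python3 - <<'E'
from h import *
c=camera('scene');x=c['color'][180:400,330:600];cv2.imwrite('pics/s2.png',cv2.resize(x,None,fx=2.6,fy=2.6))
E
```

```text
3.55 [444.2 232.8 253.3] -0.11586712282028484 [0.8 1.3 0.6]
[[-0.997 -0.071  0.028]
 [-0.07   0.997  0.02 ]
 [-0.029  0.018 -0.999]]
units [ 0.34 -4.02  0.21]
```

View pics/s2.png

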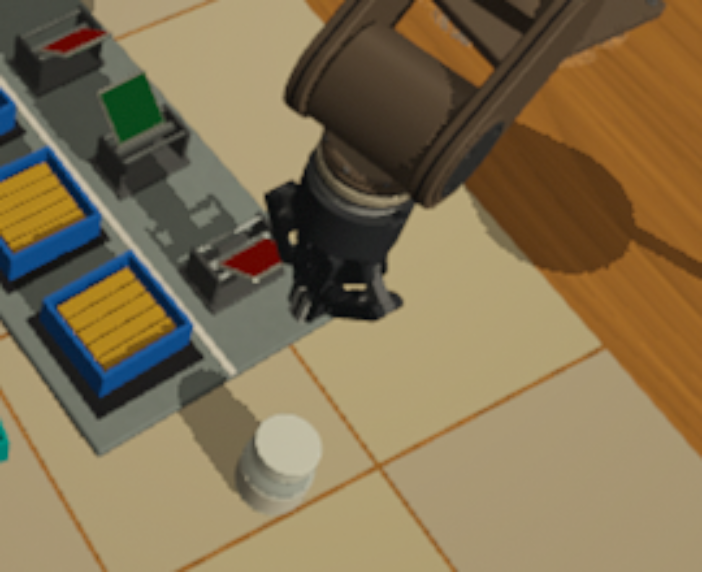

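The picture shows the closed fingers just left of the red tag, at about (300,300) in the crop, clear of jar and bins. I'll lower slightly and push to the right.

Call:
drive_tool:
  increments: [0,0,0.25,0,0,-0.4,0.05,0,0,-0.4,0,0,0,-0.4,0,0,0,-0.4,0,0,0,-0.4,0,0,0,-0.4,0,0,0,-0.4,0,0,0,-0.4,0,0,0,-0.3,0,0]

```text
t: 4.43
position: [454.7, 153.3, 262.1]
eef_rot: [-0.095, 3.094, 0.1]
wrist_force: [-0.2, 0.0, 0.2]
grip_width: -0.4
```

```bash
python3 go.py 443 132 246; python3 - <<'E'
from h import *
c=camera('scene');x=c['color'][180:400,330:600];cv2.imwrite('pics/s3.png',cv2.resize(x,None,fx=2.6,fy=2.6))
E
```

```text
4.4333 [454.7 153.3 262.1] -0.38189103840324806 [-0.2  0.   0.2]
[[-0.997 -0.063  0.042]
 [-0.06   0.996  0.066]
 [-0.046  0.063 -0.997]]
units [ 0.55 -0.86  0.56]
```

View pics/s3.png

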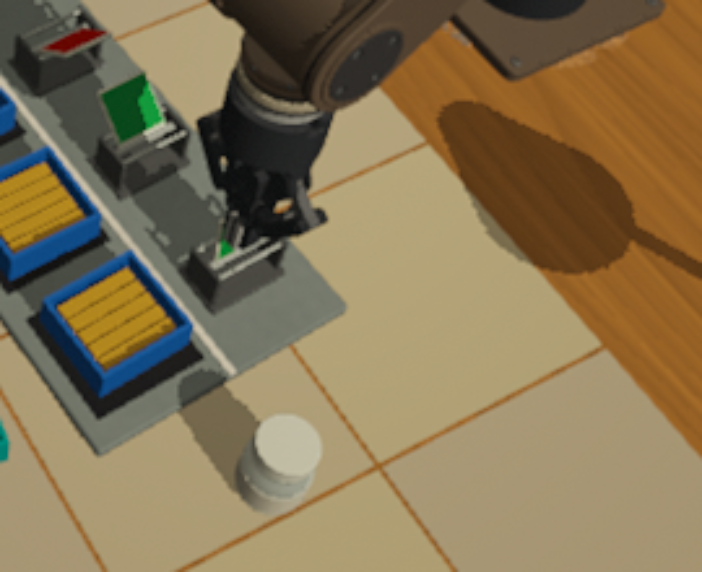

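Call:
drive_tool:
  increments: [0,-0.3,0.05,0,0,-0.3,0.05,0,0,-0.2,0,0,0,0,0,0,0,0,0,0,0,0,0,0,0,0.4,-0.6,0,0,0.4,-0.8,0,0,0.4,-0.8,0,0,0.4,-0.8,0]

```text
t: 5.32
position: [448.2, 163.4, 327.0]
eef_rot: [-0.083, 3.118, 0.096]
wrist_force: [0.7, -0.0, -1.1]
grip_width: -0.1
```

Call:
drive_tool:
  increments: [0,1,-0.4,0,0,1,-0.4,0,0,1,-0.2,0,0,1,0,0,0,1,0,0,0,1,0,0,0,1,0,0,0,1,0,0,0,0.5,0,0,0,0,0,0]

```text
t: 6.15
position: [433.8, 388.0, 374.5]
eef_rot: [-0.092, 3.104, 0.103]
wrist_force: [0.0, -0.7, -0.9]
grip_width: 0.2
```

```bash
python3 go.py 443 132 246; python3 look.py 4
```

```text
6.15 [433.8 388.  374.5] 0.24551547278057811 [ 0.  -0.7 -0.9]
[[-0.998 -0.06   0.032]
 [-0.058  0.996  0.067]
 [-0.036  0.065 -0.997]]
units [  0.41 -10.55   4.45]
top g [266. 322.] 69 [430. 133.  67.] mn [425. 116.  55.] mx [436. 147.  82.] nrm [-0.09  0.65  0.75]
top r [419. 300.] 231 [ 472. -211.   79.] mn [ 452. -228.   56.] mx [ 493. -198.   83.] nrm [ 0.02 -0.98  0.19]
top r [362. 306.] 260 [463. -83.  74.] mn [442. -99.  56.] mx [483. -68.  83.] nrm [ 0.04 -1.    0.08]
scene g [422. 261.] 125 [434. 132.  66.] mn [427. 115.  53.] mx [442. 147.  81.] nrm [-0.15  0.66  0.74]
scene g [292. 326.] 26 [736. 125.  29.] mn [712. 121.  26.] mx [757. 129.  32.] nrm [-0.13 -0.93  0.34]
scene r [328. 159.] 46 [ 471. -217.   65.] mn [ 445. -231.   52.] mx [ 490. -205.   76.] nrm [ 0.   -0.67  0.74]
scene r [359. 195.] 78 [462. -86.  66.] mn [ 442. -101.   52.] mx [482. -71.  80.] nrm [ 0.02 -0.66  0.75]
```

View pics/topz4.png

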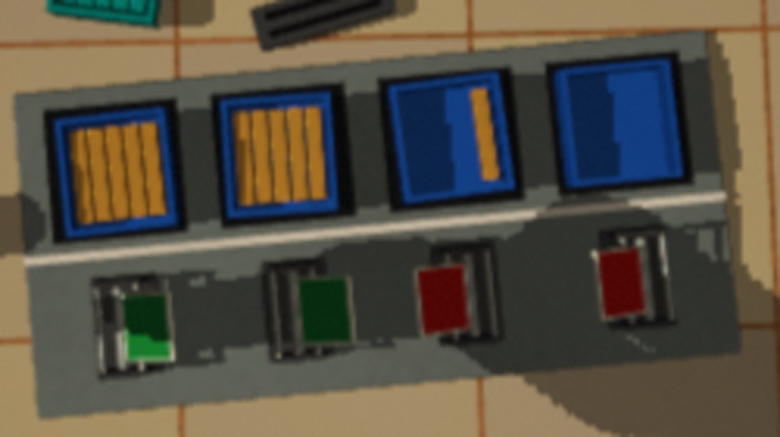

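View pics/scenez4.png

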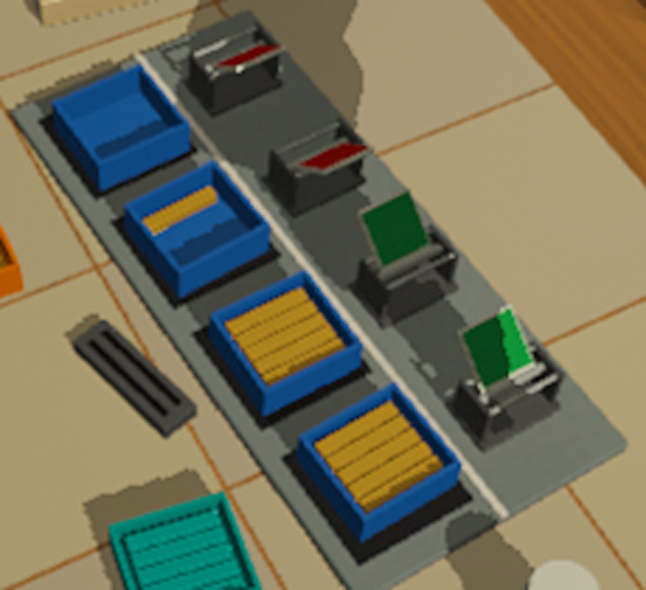

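Both pictures show the leftmost tag lying green up, at about (145,327) in the top crop. It has the same slope as the other green tag (normal 0.65/0.75). The other tags are unchanged, the bins have not moved, and the arm is clear.

```bash
python3 -c "
from rig import *
print(sign_off())"
```

```text
the job is handed in; nothing more can be done
None
```

Only one tag was wrong: the leftmost, in front of a full bin and leaning red side up. I pushed it over to green from its left with closed fingertips, then lifted the arm clear and handed the job in at about 6.3 s.

- **Tags:** The last pictures, from both cameras, show green, green, red, red from left to right. The bins in the same order are full, full, low and empty. The pushed tag lies about 0.86 rad from upright by the depth readings, close to its stop. The other three look unchanged.
- **Bins, mould and jar:** The bins and mould show no movement in the last pictures. The jar was clear of the fingers and standing in place in the pictures taken during the push. I compared these by eye and did not measure their positions again.
- **Brick:** The arm never went near it, and I did not check it again.
- **Arm drift:** The tool tilted slightly and rose about 9 mm during the push, close to the arm's inner reach. It did no harm, and every wrist force reading I saw stayed under 2 N.
- **Detector errors:** The trained networks also reported the orange and turquoise look-alike bins. I ignored those.

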